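Wind up the kitchen timer that stands on the wooden board

ROBOT

A 7-joint arm with a two-finger parallel gripper is mounted at the origin on a cart in front of the work surface, level with it; the furniture and walls round the work are solid. World frame = base frame: x ahead of the robot, y to its left, z up, the work surface at z = 0. Lengths are in m, angles in rad, forces in N, time in s.
With the tool pointing down it reaches from about 0.425 to 0.925 m from the base axis. Payload 6.8 kg.
Tool frame: the origin (TCP) lies at the very end of the fingers, on their centre line; the grasp point (between the pads) lies 19 mm behind it; z points along the fingers, x is the direction in which the jaws open and shut, and the axes are right-handed (so a half turn about z gives the same grasp; the last joint's range is limited). The gripper opens to 85 mm and grips with 20 to 120 N. Pads are 22 mm wide; open, the fingers measure 114 mm over their backs; the gripper's body (76 mm by 85 mm) begins 54 mm behind the grasp point. The pads swing forward as they close: fully open they stand 13 mm farther back than shut.
Start: joints at [-1.414, 0.477, 0.022, 1.555, -0.011, 1.109, -0.083], TCP at [0.177, 0.651, 0.231] pointing down, gripper open.
Joint ranges: [-2.96, 2.96], [-0.34, 2.1], [-1.41, 1.46], [0.24, 2.44], [-1.37, 4.51], [0.17, 1.92], [-2.96, 2.96]. Speed limits (rad/s): [2.39, 2.39, 3.14, 3.14, 3.14, 3.14, 3.14].

INTERFACE

Orientations are given as a rotation vector (axis times angle).
In Python, from bench import r, grab_frame gives the robot as it stands. The module is installed in compiled form; this text tells all that it offers.
- The arm moves only by the tool send_rows, never from a script. Its argument "series" is a list of rows, each a list of 2 entries, a list of its own where there are three numbers: the shift along the tool's x, y, z in m, then the turn, a rotation vector about the tool's x, y, z in units of 5 degrees (1.0 is 5 degrees). A call has 1 to 20 rows; each row shifts and turns the commanded pose from where the row before left it, along the tool's axes as they then stand; what a row does not reach is not made up. A row lasts 1/8 s, in which the tool goes at most 62.5 mm and 10.7 degrees, less where a joint would pass 70% of its speed; a pose out of reach is approached as far as the arm can. A call is refused whole if a number of a shift passes 0.0625 or a number of a turn 1, either way. A call with a gripper value outside its range is refused whole. "fingers" is the closure in counts, from 0 (fully open) to 255 (shut), set as the call begins (left out, the last holds). The fingers move at their own pace and stop on an object; "grip_force" is the grip in N (left out, the last holds). Time passes only in rows, so rows that do not move let the fingers close. It gives the time, the measured TCP pose, the force and the opening at its end, in the units of the state.
- r.get_obs(): the state, without advancing time (a new reading comes with each control period).
- grab_frame(name): name is "scene" or "top" or "wrist"; returns a dict with "frame" (480x640x3 uint8, red, green, blue), "fx", "fy", "cx", "cy" (pixels), "dist_coeffs" ([k1, k2, p1, p2, k3] as OpenCV has them; the pictures are not rectified), "origin" and "rotation" of the camera in the world; the wrist camera has in their place "T_tool_cam" (4x4, takes a point from camera to tool coordinates, whose origin is the TCP and whose axes are the tool frame's). Camera axes: x right, y down, z forward; pixel columns grow to the right and rows downward; lengths in m; the calibration is good to about 2 mm. A picture is of the moment at which its call begins: read the wrist's pose just before it. There is no depth.
- r.hand_in(): hands the job in, once; it reports no verdict.
The state is a dict: "clock": time; "joints": joint angles; "qvel": joint speeds; "tau": joint torques, N m; "tcp_pos": TCP position; "orientation": TCP orientation; "contact_force": force on the tool from outside, world axes, zero at the start; "moment": the same for the moment, N m; "grip_width": finger opening in m.
Only numpy, scipy, OpenCV 4.12 (cv2) and the standard library are available. Lean on these libraries where they do the work, as an engineer would, in place of code of your own. Each camera call takes 0.05 s, during which the arm holds its last target.

TASK

Wind up the kitchen timer that stands on the wooden board: turn its knob anticlockwise (seen from above) until the white pointer line on the knob points at the black tab on the timer's base. The timer is light and its spring is stiff, so press down on it while you turn; its base must stay where it stands and must not spin round. Leave the other timer, which stands on the bare worktop, alone.

Things in the scene. Friction and masses are not known exactly. Their poses are not given: they have to be found in the camera images.
- timer_dial (a joint): Angle (rad) of the domed dial on the base of the timer on the board; grows anticlockwise from above. At 0 the knob bar's white-lined end points along the base's +x, at 1.57 (wanted) at the black tab. Starts at 0.15 to 0.65, stop at 0, stays where left, takes about 0.05 N m. Unpressed, the base slips and spins with the dial; pressed straight down with 8 N or more it stays put.
- timer_knob (a point): Centre of the knob bar (44 long, 7 thick, 10 mm high) on that timer's vertical turning axis, 50 mm above its underside, 5 mm below the bar's top. Axes: those of the BASE, z up; the bar lies along this x turned anticlockwise by the dial angle. The bar's upper 5 mm stand clear of the dome, which may be pressed on beside the bar. The board is 16 mm thick.
- timer_mark (a point): The black tab, 5 mm wide, 17 mm high, on the rim of that timer's base: 33 mm from the axis along the base's +y, 10 mm above its underside, roughly on the robot's side. The timer is round, 63 mm across, 55 mm high, loose, 0.12 kg: a 20 mm high base disc and the domed dial on it.
- spare_tip (a point): Pointing end of the knob bar of the other, identical timer, which stands on the bare worktop left or right of the board: 20 mm from its axis, 50 mm above the worktop. To be left alone.
Things that resemble listed ones, but are neither listed nor needed, are in the scene too. What is shaped like the part that bears timer_dial but purple is not meant.

How it is judged:
By the outcome, as a careful person would: the job done as asked, in the order asked, and still so for the second after the job is handed in, with the robot touching nothing.
It also fails if it takes over 38 s, if anything falls off the work surface, if the arm or the gripper's body presses on something with over 40 N, if the wrist force passes 120 N, or if a joint passes its speed limit or range.

## Working session

There is one attempt and no reset: what is moved stays moved. The work goes in short steps, Python scripts to look and compute and a tool call to move; the robot and the scene stay as the last step left them, time stands still between calls to the robot, and variables do not carry over. Pictures are saved under pics/ and viewed, and the job is handed in when it is done.

Besides the shell and the picture viewer there is one more tool, called after "Emit:" as name(argument=value, ...) on one line, values as JSON. send_rows: Moves the arm, as the interface text tells. Its arguments: {"type":"object","properties":{"series":{"type":"array"},"fingers":{"type":"number"},"grip_force":{"type":"number"}},"required":["series"]}

```bash
mkdir -p pics; python3 - <<'E'
from bench import r, grab_frame
import cv2,numpy as np,pickle
o=r.get_obs()
for k,v in o.items(): print(k,np.round(v,3))
D={}
for n in("scene","top","wrist"):
    f=grab_frame(n);D[n]=f
    cv2.imwrite(f"pics/{n}0.png",f["frame"][:,:,::-1])
    print(n,{k:np.round(v,4).tolist() for k,v in f.items() if k!="frame"})
pickle.dump(D,open("f0.pkl","wb"))
E
```

```text
clock 0.0
joints [-1.414  0.478  0.022  1.556 -0.011  1.109 -0.083]
qvel [-0.001  0.001  0.     0.001 -0.002  0.002  0.   ]
tau [ 0.0000e+00 -5.9647e+01  1.6080e+00 -2.8118e+01  1.2000e-02  1.0000e-02
 -0.0000e+00]
tcp_pos [0.177 0.651 0.23 ]
orientation [ 2.494e+00  1.908e+00 -2.000e-03]
contact_force [-0.39  -0.824  0.077]
moment [-0.04  -0.067 -0.032]
grip_width 0.085
scene {'fx': 499.2601, 'fy': 499.2601, 'cx': 316.4423, 'cy': 238.7179, 'dist_coeffs': [-0.0659, 0.0, 0.0, 0.0, 0.0], 'origin': [-0.4747, -0.6819, 0.6131], 'rotation': [-1.8274, 0.9456, -0.6164]}
top {'fx': 499.1919, 'fy': 499.1919, 'cx': 324.1758, 'cy': 239.8829, 'dist_coeffs': [-0.1279, 0.0, 0.0, 0.0, 0.0], 'origin': [0.3178, -0.0173, 1.057], 'rotation': [-2.1479, 2.1286, -0.1566]}
wrist {'fx': 369.2894, 'fy': 369.2894, 'cx': 320.7845, 'cy': 240.8989, 'dist_coeffs': [-0.0582, 0.0, 0.0, 0.0, 0.0], 'T_tool_cam': [[1.0, 0.0002, 0.0001, 0.0013], [-0.0002, 0.9651, 0.2619, -0.0654], [-0.0, -0.2619, 0.9651, -0.1424], [0.0, 0.0, 0.0, 1.0]]}
```

View pics/top0.png

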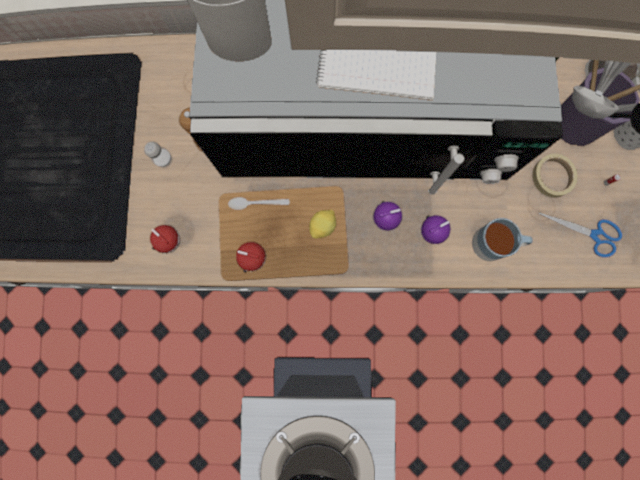

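View pics/scene0.png

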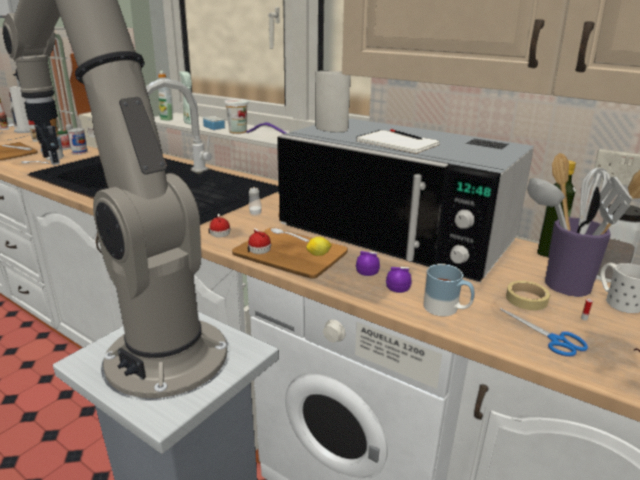

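The top picture shows red timers at (250,256), on the board, and at (165,238), on the bare worktop (the spare). Purple look-alikes are at (388,215) and (436,229). The one at (250,256) fits the description, so I'll check it in a close crop.

```bash
cat > h.py <<'E'
import numpy as np,cv2
from scipy.spatial.transform import Rotation as R
def K(f): return np.array([[f["fx"],0,f["cx"]],[0,f["fy"],f["cy"]],[0,0,1]])
def pose(f,o=None):
    if "T_tool_cam" in f:
        T=np.eye(4);T[:3,:3]=R.from_rotvec(o["orientation"]).as_matrix();T[:3,3]=o["tcp_pos"]
        T=T@np.array(f["T_tool_cam"]);return T[:3,:3],T[:3,3]
    rot=np.array(f["rotation"]);Rm=rot if rot.shape==(3,3) else R.from_rotvec(rot).as_matrix()
    return Rm,np.array(f["origin"])
def cast(f,uv,z,o=None):
    Rm,p=pose(f,o)
    q=cv2.undistortPoints(np.array(uv,float).reshape(-1,1,2),K(f),np.array(f["dist_coeffs"])).reshape(-1,2)
    d=np.c_[q,np.ones(len(q))]@Rm.T
    return p+d*((z-p[2])/d[:,2])[:,None]
def proj(f,P,o=None):
    Rm,p=pose(f,o)
    return cv2.projectPoints(np.array(P,float).reshape(-1,3),cv2.Rodrigues(Rm.T)[0],-Rm.T@p,K(f),np.array(f["dist_coeffs"]))[0].reshape(-1,2)
E
python3 - <<'E'
import pickle,cv2,numpy as np
from h import *
D=pickle.load(open("f0.pkl","rb"))
t=D["top"]["frame"][:,:,::-1];s=D["scene"]["frame"][:,:,::-1]
a=cv2.resize(t[215:285,140:270],None,fx=6,fy=6,interpolation=cv2.INTER_CUBIC)[:,:780]
cv2.imwrite("pics/ctop.png",a)
b=cv2.resize(s[210:290,200:340],None,fx=5.5,fy=5.5,interpolation=cv2.INTER_CUBIC)
cv2.imwrite("pics/cscene.png",b)
print(cast(D["top"],[[250,256],[165,238]],.066).round(3), cast(D["top"],[[219,191],[345,186],[348,275],[222,280]],.016).round(3))
print("microwave front bottom",cast(D["top"],[[222,178],[500,178]],.0).round(3),cast(D["top"],[[193,120],[490,120]],.25).round(3))
print("microwave scene",cast(D["scene"],[[284,222],[480,280]],.0).round(3))
E
```

```text
[[0.437 0.139 0.066]
 [0.472 0.316 0.066]] [[ 0.584  0.219  0.016]
 [ 0.596 -0.053  0.016]
 [ 0.405 -0.059  0.016]
 [ 0.392  0.205  0.016]]
microwave front bottom [[ 0.617  0.218  0.   ]
 [ 0.624 -0.398  0.   ]] [[ 0.651  0.218  0.25 ]
 [ 0.656 -0.297  0.25 ]]
microwave scene [[ 0.662  0.232  0.   ]
 [ 0.658 -0.399  0.   ]]
```

View pics/ctop.png

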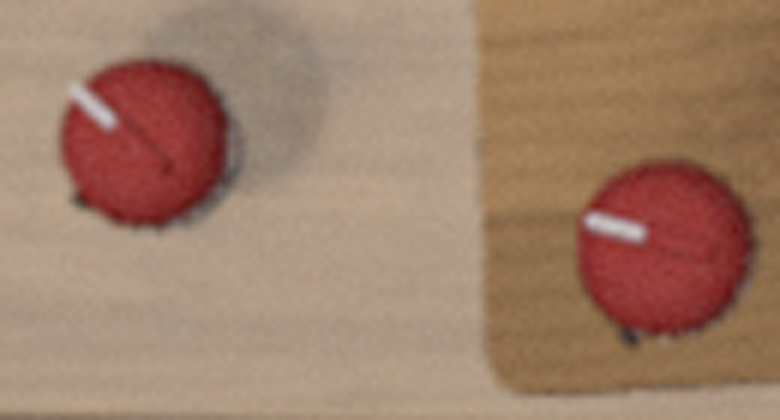

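View pics/cscene.png

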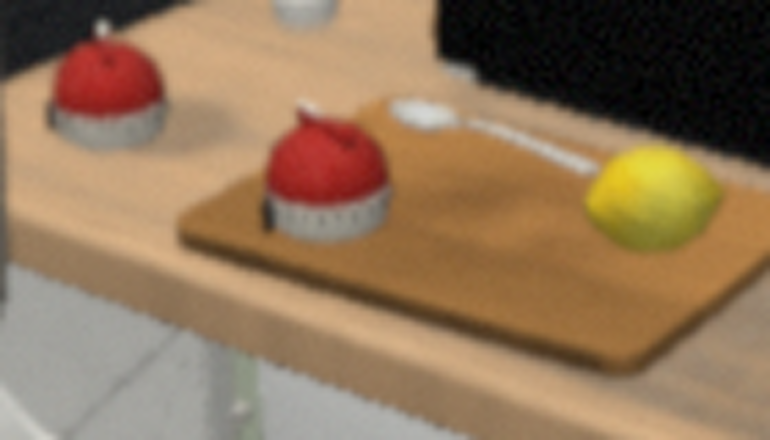

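The crop confirms it. The board timer's pointer is at about (243,252), pointing image-left (world +y), and its black tab is at about (245,271), on the robot's side. The spare stands off the board. Next is a rough pose from two views, then the approach.

```bash
python3 - <<'E'
import pickle,cv2,numpy as np
from h import *
D=pickle.load(open("f0.pkl","rb"))
def red(f,box):
    x0,y0,x1,y1=box;h=cv2.cvtColor(f["frame"],cv2.COLOR_RGB2HSV)
    m=(((h[...,0]<8)|(h[...,0]>170))&(h[...,1]>140)&(h[...,2]>60)).astype(np.uint8)
    k=np.zeros_like(m);k[y0:y1,x0:x1]=1;m&=k
    c=max(cv2.findContours(m,0,2)[0],key=cv2.contourArea);return cv2.minEnclosingCircle(c),cv2.boundingRect(c)
print(red(D["top"],(225,235,280,280)),red(D["scene"],(240,220,280,265)))
(c,rad),_=red(D["top"],(225,235,280,280))
for z in(.036,.046,.056): print(z,cast(D["top"],[c],z).round(4))
# crop coords -> px : u=140+(x+.5)/6-.5
px=lambda x,y:[140+(x+.5)/6-.5,215+(y+.5)/6-.5]
tip=cast(D["top"],[px(588,219),px(643,234),px(715,255)],.071);print(tip.round(4))
tab=cast(D["top"],[px(628,337)],.034);print("tab",tab.round(4))
from bench import r
o=r.get_obs();Rt=R.from_rotvec(o["orientation"]).as_matrix()
d=np.array([.437,.138,.20])-o["tcp_pos"];print(Rt.T@d,Rt.round(3))
E
```

```text
(((250.3441925048828, 256.1175537109375), 14.583318710327148), (236, 242, 29, 29)) (((258.5, 240.5), 10.79361629486084), (248, 231, 22, 16))
0.036 [[0.4404 0.1432 0.036 ]]
0.046 [[0.4392 0.1416 0.046 ]]
0.056 [[0.438 0.14  0.056]]
[[0.4461 0.1637 0.071 ]
 [0.4412 0.1451 0.071 ]
 [0.4344 0.1208 0.071 ]]
tab [[0.4101 0.1552 0.034 ]]
[-0.42696862  0.38563689  0.03118715] [[ 0.262  0.965 -0.   ]
 [ 0.965 -0.262 -0.001]
 [-0.001  0.    -1.   ]]
```

Emit:
send_rows(series=[[[-0.0305, 0.0275, 0.002], [0, 0, 0]], [[-0.0305, 0.0275, 0.002], [0, 0, 0]], [[-0.0305, 0.0275, 0.002], [0, 0, 0]], [[-0.0305, 0.0275, 0.002], [0, 0, 0]], [[-0.0305, 0.0275, 0.002], [0, 0, 0]], [[-0.0305, 0.0275, 0.002], [0, 0, 0]], [[-0.0305, 0.0275, 0.002], [0, 0, 0]], [[-0.0305, 0.0275, 0.002], [0, 0, 0]], [[-0.0305, 0.0275, 0.002], [0, 0, 0]], [[-0.0305, 0.0275, 0.002], [0, 0, 0]], [[-0.0305, 0.0275, 0.002], [0, 0, 0]], [[-0.0305, 0.0275, 0.002], [0, 0, 0]], [[-0.0305, 0.0275, 0.002], [0, 0, 0]], [[-0.0305, 0.0275, 0.002], [0, 0, 0]]])

```text
clock: 1.9
tcp_pos: [0.4368, 0.1374, 0.2033]
orientation: [-2.495, -1.909, -0.0]
contact_force: [1.3, 0.0, -0.2]
grip_width: 0.0854
```

Emit:
send_rows(series=[[[0, 0, 0], [0, 0, 1]], [[0, 0, 0], [0, 0, 1]], [[0, 0, 0], [0, 0, 1]], [[0, 0, 0], [0, 0, 1]], [[0, 0, 0], [0, 0, 1]], [[0, 0, 0], [0, 0, 1]], [[0, 0, 0], [0, 0, 1]], [[0, 0, 0], [0, 0, 1]], [[0, 0, 0], [0, 0, 1]], [[0, 0, 0], [0, 0, 1]], [[0, 0, 0], [0, 0, 1]], [[0, 0, 0], [0, 0, 1]], [[0, 0, 0], [0, 0, 1]], [[0, 0, 0], [0, 0, 1]], [[0, 0, 0], [0, 0, 1]], [[0, 0, 0], [0, 0, 1]], [[0, 0, 0], [0, 0, 1]], [[0, 0, 0], [0, 0, 1]], [[0, 0, 0], [0, 0, 0]]], fingers=150)

```text
clock: 4.28
tcp_pos: [0.4363, 0.1386, 0.2032]
orientation: [3.114, -0.413, -0.0]
contact_force: [0.4, 1.2, -0.0]
grip_width: 0.0354
```

```bash
python3 - <<'E'
from bench import r, grab_frame
import cv2,numpy as np,pickle
from h import *
o=r.get_obs()
for k,v in o.items(): print(k,np.round(v,4))
f=grab_frame("wrist");pickle.dump((f,o),open("w1.pkl","wb"))
c=proj(f,[[.440,.142,.066]],o)[0];print(c)
cv2.imwrite("pics/w1.png",f["frame"][:,:,::-1])
print(R.from_rotvec(o["orientation"]).as_matrix().round(4))
E
```

```text
clock 4.275
joints [-0.8848  0.1529  0.4919  2.111  -0.0921  0.8979 -0.6042]
qvel [ 0.0043 -0.0009 -0.0068 -0.0008  0.0016  0.0017  0.039 ]
tau [-6.91000e-02 -3.01833e+01  2.39720e+00 -2.44808e+01  1.40000e-03
  1.10000e-03 -4.80100e-01]
tcp_pos [0.4363 0.1386 0.2032]
orientation [ 3.1142e+00 -4.1340e-01 -3.0000e-04]
contact_force [ 0.3963  1.2195 -0.0125]
moment [-0.0095  0.0337 -0.0084]
grip_width 0.0354
[323.16403746 225.17058264]
[[ 9.654e-01 -2.609e-01 -2.000e-04]
 [-2.609e-01 -9.654e-01 -1.000e-04]
 [-2.000e-04  1.000e-04 -1.000e+00]]
```

View pics/w1.png

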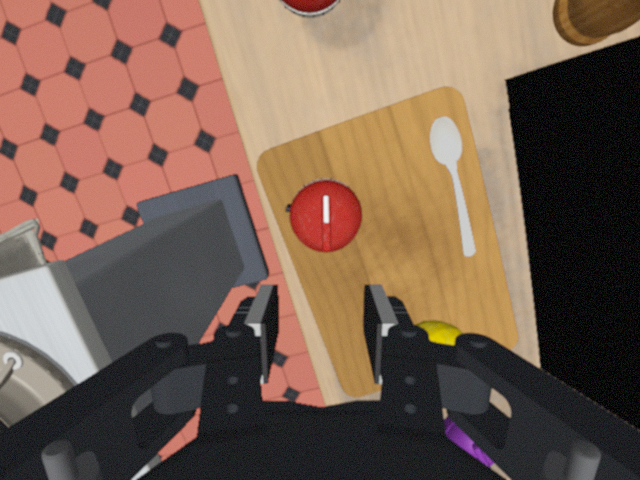

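The wrist view shows the timer at about (326,215). The bar runs from the white end at (326,197) to (327,250), and the tab is at (289,208). I'll measure these now.

```bash
python3 - <<'E'
import pickle,cv2,numpy as np
from h import *
f,o=pickle.load(open("w1.pkl","rb"))
im=f["frame"];x0,y0=270,165
cv2.imwrite("pics/w1c.png",cv2.resize(im[y0:y0+100,x0:x0+120,::-1],None,fx=6,fy=6,interpolation=cv2.INTER_CUBIC))
h=cv2.cvtColor(im,cv2.COLOR_RGB2HSV)
w=((h[...,1]<70)&(h[...,2]>170)).astype(np.uint8);k=np.zeros_like(w);k[192:226,312:340]=1
p=np.argwhere(w&k)[:,::-1].astype(float);print(len(p),p.min(0),p.max(0))
q=cast(f,p,.071,o)[:,:2];c=q.mean(0);u,s,v=np.linalg.svd(q-c);d=v[0];t=(q-c)@d
print("white",c.round(4),np.degrees(np.arctan2(d[1],d[0])),t.min(),t.max())
b=((h[...,2]<60)).astype(np.uint8);k[:]=0;k[200:216,280:300]=1
p=np.argwhere(b&k)[:,::-1].astype(float);print(len(p),p.mean(0)); tab=cast(f,[p.mean(0)],.033,o);print("tab",tab.round(4))
m=(((h[...,0]<8)|(h[...,0]>170))&(h[...,1]>140)&(h[...,2]>60)).astype(np.uint8);m[:, :270]=0;m[:165]=0;m[265:]=0
cc=max(cv2.findContours(m,0,2)[0],key=cv2.contourArea);C=cv2.minEnclosingCircle(cc);print(C)
print("axis from circle",[cast(f,[C[0]],z,o).round(4).tolist() for z in(.038,.046)])
print("bar ends",cast(f,[[326,196],[327,250]],.071,o).round(4))
E
```

```text
163 [323. 195.] [328. 222.]
white [0.4453 0.155 ] -104.41377729635548 -0.010313084847661406 0.01031070087058992
4 [288.5 206. ]
tab [[0.414  0.1587 0.033 ]]
((324.89984130859375, 215.04360961914062), 36.316410064697266)
axis from circle [[[0.4423, 0.144, 0.038]], [[0.4426, 0.1455, 0.046]]]
bar ends [[0.4481 0.1641 0.071 ]
 [0.438  0.1233 0.071 ]]
```

View pics/w1c.png

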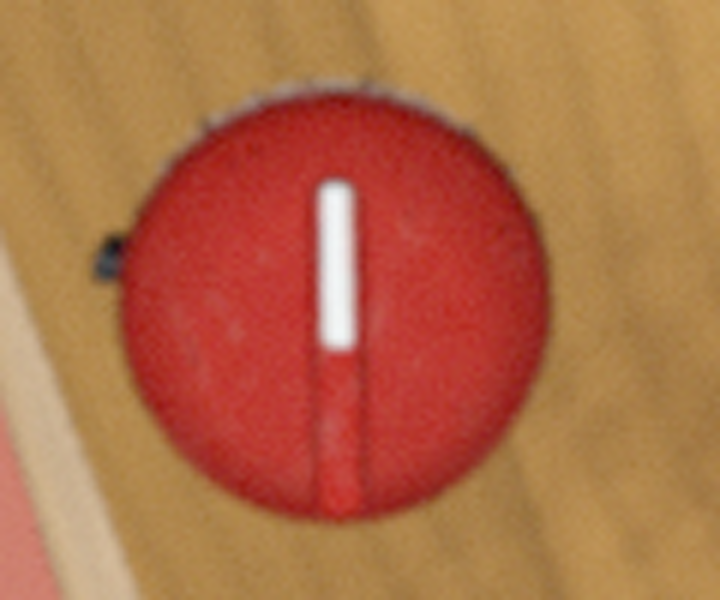

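Emit:
send_rows(series=[[[0.005, -0.0065, 0.01], [0, 0, 0]], [[0, 0, 0.02], [0, 0, 0]], [[0, 0, 0.02], [0, 0, 0]], [[0, 0, 0.02], [0, 0, 0]], [[0, 0, 0.02], [0, 0, 0]], [[0, 0, 0.02], [0, 0, 0]], [[0, 0, 0.005], [0, 0, 0]], [[0, 0, 0], [0, 0, 0]]], fingers=190, grip_force=30)

```text
clock: 5.32
tcp_pos: [0.4431, 0.1435, 0.088]
orientation: [3.114, -0.414, -0.001]
contact_force: [0.4, 0.6, -0.1]
grip_width: 0.0217
```

```bash
python3 - <<'E'
from bench import r, grab_frame
import cv2,numpy as np,pickle
from h import *
o=r.get_obs()
for k in ("clock","tcp_pos","contact_force","moment","grip_width","joints"): print(k,np.round(o[k],4))
f=grab_frame("wrist");pickle.dump((f,o),open("w2.pkl","wb"))
print(proj(f,[[.4428,.1438,.071],[*o["tcp_pos"]]],o))
cv2.imwrite("pics/w2.png",f["frame"][:,:,::-1])
s=grab_frame("scene")["frame"];cv2.imwrite("pics/s2.png",cv2.resize(s[150:290,180:360,::-1],None,fx=4,fy=4,interpolation=cv2.INTER_CUBIC))
E
```

```text
clock 5.325
tcp_pos [0.4431 0.1435 0.088 ]
contact_force [ 0.4398  0.5834 -0.0847]
moment [-0.0584  0.0686 -0.0075]
grip_width 0.0217
joints [-0.7996  0.3691  0.4234  2.1886 -0.2539  0.6299 -0.4594]
[[318.42344607 290.63877754]
 [319.09976937 306.86750703]]
```

View pics/w2.png

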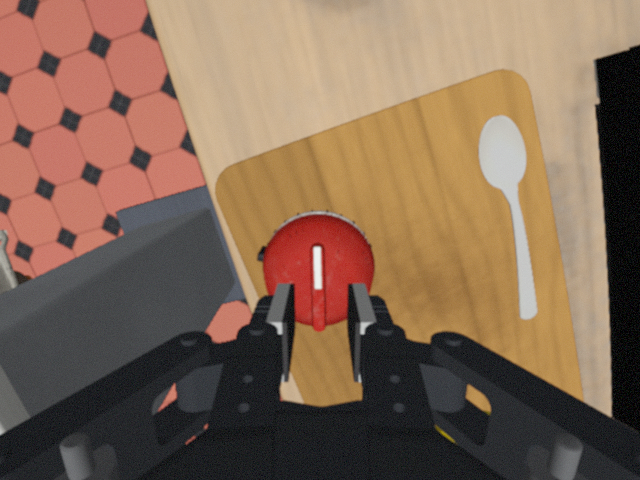

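View pics/s2.png

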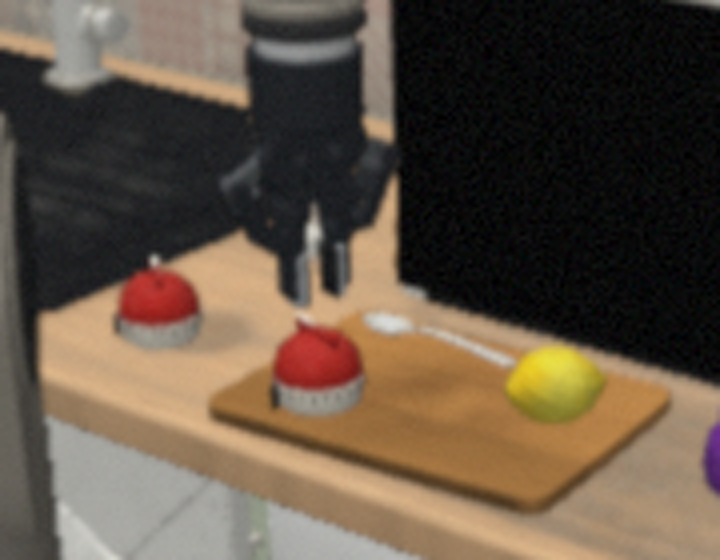

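```bash
python3 - <<'E'
import pickle,cv2,numpy as np
from h import *
f,o=pickle.load(open("w2.pkl","rb"))
im=f["frame"];x0,y0=250,200
cv2.imwrite("pics/w2c.png",cv2.resize(im[y0:y0+140,x0:x0+140,::-1],None,fx=4,fy=4,interpolation=cv2.INTER_CUBIC))
h=cv2.cvtColor(im,cv2.COLOR_RGB2HSV)
w=((h[...,1]<90)&(h[...,2]>150)).astype(np.uint8);k=np.zeros_like(w);k[238:300,305:332]=1
p=np.argwhere(w&k)[:,::-1].astype(float);print(len(p),p.min(0),p.max(0))
q=cast(f,p,.071,o)[:,:2];c=q.mean(0);u,s,v=np.linalg.svd(q-c);d=-v[0] if v[0][1]<0 else v[0];t=(q-c)@d
print("white",c.round(4),np.degrees(np.arctan2(d[1],d[0])),t.min(),t.max())
e=cast(f,[[318,244.5],[319.5,328.5]],.071,o);print("ends",e.round(4),e.mean(0).round(4),np.linalg.norm(e[0]-e[1]))
A=np.array([.4428,.1438])
b=(h[...,2]<70).astype(np.uint8);k[:]=0;k[244:264,254:270]=1
p=np.argwhere(b&k)[:,::-1].astype(float);print(len(p),p.min(0),p.max(0))
for z in(.0345,.026):
  t=cast(f,[p.mean(0)],z,o)[0,:2];print("tab",z,t.round(4),np.linalg.norm(t-A),np.degrees(np.arctan2(*(t-A)[::-1])))
m=(((h[...,0]<8)|(h[...,0]>170))&(h[...,1]>140)&(h[...,2]>60)).astype(np.uint8);m[:, :258]=0;m[:200]=0;m[330:]=0;m[:,380:]=0
E
```

```text
364 [313. 246.] [321. 289.]
white [0.4452 0.155 ] 76.23022958178667 -0.010680026919517034 0.010129792420230118
ends [[0.4485 0.1653 0.071 ]
 [0.4381 0.1248 0.071 ]] [0.4433 0.1451 0.071 ] 0.04185651195535946
50 [258. 247.] [265. 260.]
tab 0.0345 [0.4138 0.1588] 0.03262550336299466 152.62399691999133
tab 0.026 [0.4118 0.1567] 0.03358787797419266 157.50148002484096
```

View pics/w2c.png

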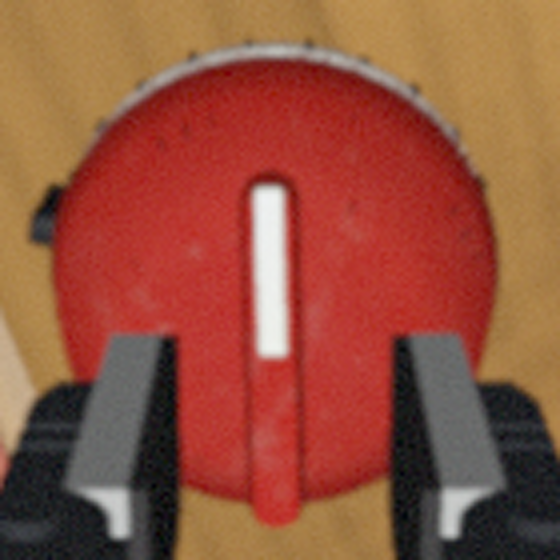

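Emit:
send_rows(series=[[[0, -0.0005, 0.005], [0, 0, 0]], [[0, 0, 0.005], [0, 0, 0]], [[0, 0, 0.005], [0, 0, 0]], [[0, 0, 0.004], [0, 0, 0]], [[0, 0, 0], [0, 0, 0]]], fingers=215)

```text
clock: 6.05
tcp_pos: [0.4429, 0.1439, 0.0689]
orientation: [3.114, -0.415, -0.001]
contact_force: [-0.1, -0.1, 0.1]
grip_width: 0.0131
```

Emit:
send_rows(series=[[[0, 0, 0], [0, 0, 0]], [[0, 0, 0], [0, 0, 0]], [[0, 0, 0], [0, 0, 0]], [[0, 0, 0], [0, 0, 0]]], fingers=255, grip_force=30)

```text
clock: 6.55
tcp_pos: [0.4431, 0.1441, 0.0693]
orientation: [-3.114, 0.415, -0.0]
contact_force: [-0.4, -0.8, -2.7]
grip_width: 0.0051
```

Emit:
send_rows(series=[[[0, 0, 0], [0, 0, 0]], [[0, 0, 0.003], [0, 0, 0]], [[0, 0, 0], [0, 0, 0]], [[0, 0, 0], [0, 0, 0]]], fingers=215)

```text
clock: 7.05
tcp_pos: [0.4431, 0.144, 0.0663]
orientation: [3.114, -0.415, -0.0]
contact_force: [0.4, -0.8, 1.0]
grip_width: 0.013
```

Emit:
send_rows(series=[[[0, 0, 0], [0, 0, 0]], [[0, 0, 0], [0, 0, 0]], [[0, 0, 0], [0, 0, 0]], [[0, 0, 0], [0, 0, 0]]], fingers=255)

```text
clock: 7.55
tcp_pos: [0.4431, 0.1441, 0.0663]
orientation: [3.114, -0.415, -0.0]
contact_force: [0.2, -0.8, -1.5]
grip_width: 0.0058
```

```bash
python3 - <<'E'
from bench import r, grab_frame
import cv2,numpy as np,pickle
from h import *
o=r.get_obs()
for k in ("clock","tcp_pos","contact_force","moment","grip_width"): print(k,np.round(o[k],4))
f=grab_frame("wrist");pickle.dump((f,o),open("w3.pkl","wb"))
cv2.imwrite("pics/w3.png",cv2.resize(f["frame"][190:350,230:410,::-1],None,fx=4,fy=3.75))
E
```

```text
clock 7.55
tcp_pos [0.4431 0.1441 0.0663]
contact_force [ 0.1583 -0.7504 -1.5244]
moment [ 0.0318 -0.0183 -0.0294]
grip_width 0.0058
```

View pics/w3.png

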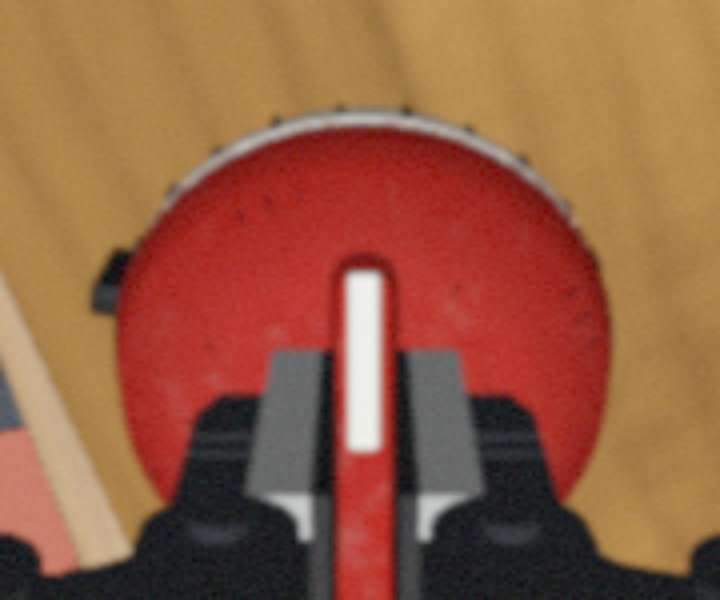

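The pads now sit on both sides of the bar. Next I press down.

Emit:
send_rows(series=[[[0, 0, 0.001], [0, 0, 0]], [[0, 0, 0], [0, 0, 0]]])

```text
clock: 7.85
tcp_pos: [0.4431, 0.1441, 0.066]
orientation: [-3.113, 0.415, 0.001]
contact_force: [-2.8, -0.3, 12.1]
grip_width: 0.0056
```

Emit:
send_rows(series=[[[0, 0, 0.001], [0, 0, 0]], [[0, 0, 0], [0, 0, 0]]])

```text
clock: 8.1
tcp_pos: [0.4432, 0.1442, 0.0659]
orientation: [-3.113, 0.415, 0.001]
contact_force: [-7.4, -1.6, 26.1]
grip_width: 0.0054
```

Emit:
send_rows(series=[[[0, 0, -0.0003], [0, 0, -0.5]], [[0, 0, 0], [0, 0, -0.5]], [[0, 0, 0], [0, 0, -0.5]], [[0, 0, 0], [0, 0, -0.5]]])

```text
clock: 8.6
tcp_pos: [0.4429, 0.1442, 0.0659]
orientation: [-3.137, 0.14, 0.002]
contact_force: [-6.5, -0.8, 23.1]
grip_width: 0.0057
```

```bash
cat > look.py <<'E'
from bench import r, grab_frame
import cv2,numpy as np,pickle,sys
from h import *
n=sys.argv[1];o=r.get_obs()
for k in ("clock","tcp_pos","contact_force","moment","grip_width"): print(k,np.round(o[k],4))
x=R.from_rotvec(o["orientation"]).as_matrix()[:,0];print("toolx deg",np.degrees(np.arctan2(x[1],x[0])))
f=grab_frame("wrist");pickle.dump((f,o),open(n+".pkl","wb"))
cv2.imwrite(f"pics/{n}.png",cv2.resize(f["frame"][190:350,230:410,::-1],None,fx=4,fy=3.75))
E
python3 look.py w4
```

```text
clock 8.6
tcp_pos [0.4429 0.1442 0.0659]
contact_force [-6.5041 -0.8174 23.0522]
moment [-0.3093  1.58   -0.0089]
grip_width 0.0057
toolx deg -5.121243554135339
```

View pics/w4.png

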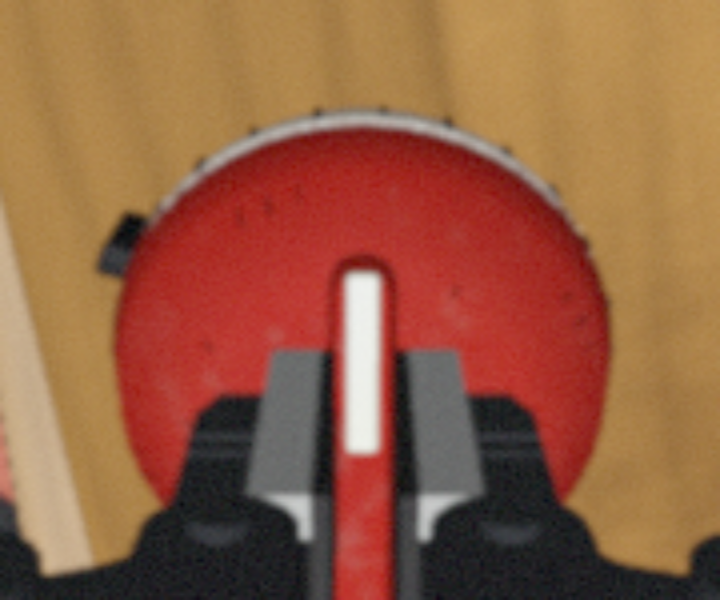

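The bar turns with the tool, and the tab turned with the board in the picture, so the base is holding still.

Emit:
send_rows(series=[[[0, 0, 0], [0, 0, -0.7]], [[0, 0, 0], [0, 0, -0.7]], [[0, 0, 0], [0, 0, -0.7]], [[0, 0, 0], [0, 0, -0.7]], [[0, 0, 0], [0, 0, -0.7]], [[0, 0, 0], [0, 0, -0.7]], [[0, 0, 0], [0, 0, -0.7]], [[0, 0, 0], [0, 0, -0.7]], [[0, 0, 0], [0, 0, -0.7]]])

```text
clock: 9.78
tcp_pos: [0.442, 0.1441, 0.0659]
orientation: [-3.057, -0.718, 0.004]
contact_force: [-8.7, -2.7, 24.8]
grip_width: 0.0061
```

Emit:
send_rows(series=[[[0, 0, 0], [0, 0, -0.7]], [[0, 0, 0], [0, 0, -0.7]], [[0, 0, 0], [0, 0, -0.7]], [[0, 0, 0], [0, 0, -0.7]], [[0, 0, 0], [0, 0, -0.7]], [[0, 0, 0], [0, 0, -0.7]], [[0, 0, 0], [0, 0, -0.7]], [[0, 0, 0], [0, 0, -0.7]], [[0, 0, 0], [0, 0, 0]]])

```text
clock: 10.9
tcp_pos: [0.4413, 0.1436, 0.0659]
orientation: [-2.794, -1.434, 0.005]
contact_force: [-11.5, -2.4, 28.0]
grip_width: 0.0054
```

```bash
python3 look.py w5
```

```text
clock 10.9
tcp_pos [0.4413 0.1436 0.0659]
contact_force [-11.4666  -2.4254  27.9875]
moment [-0.5764  2.4877 -0.0342]
grip_width 0.0054
toolx deg 54.34254647872485
```

View pics/w5.png

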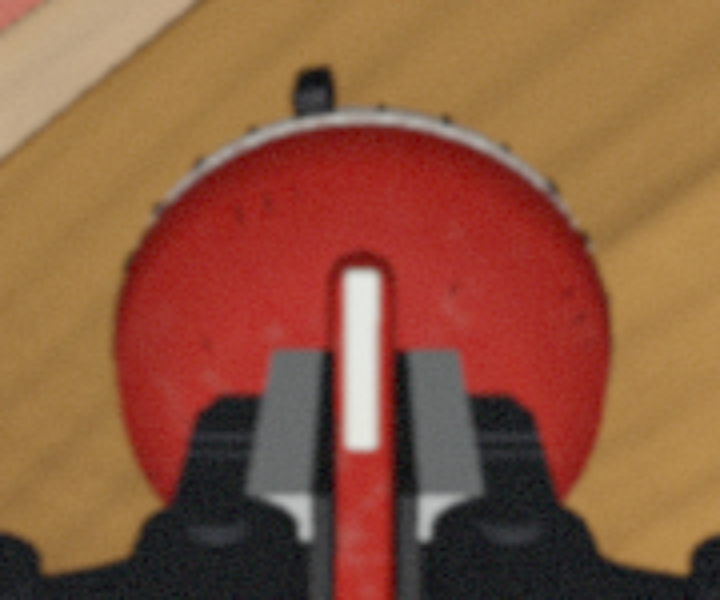

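```bash
cat > ang.py <<'E'
import pickle,cv2,numpy as np,sys
from h import *
f,o=pickle.load(open(sys.argv[1]+".pkl","rb"))
im=f["frame"];h=cv2.cvtColor(im,cv2.COLOR_RGB2HSV);k=np.zeros(im.shape[:2],np.uint8)
def pts(m,b):
    k[:]=0;k[b[1]:b[3],b[0]:b[2]]=1
    n,l,s,c=cv2.connectedComponentsWithStats((m.astype(np.uint8)&k))
    i=1+np.argmax(s[1:,4]);print(s[i]);return np.argwhere(l==i)[:,::-1].astype(float)
bw=list(map(int,sys.argv[2].split(",")));bt=list(map(int,sys.argv[3].split(",")))
q=cast(f,pts((h[...,1]<90)&(h[...,2]>150),bw),.071,o)[:,:2]
c=q.mean(0);v=np.linalg.svd(q-c)[2][0]
cen0=np.array([.443,.144]);v=v*np.sign(v@(c-cen0));A=c-v*.0113
a=np.degrees(np.arctan2(v[1],v[0]));print("bar",a,"axis",A.round(4))
p=pts(h[...,2]<75,bt)
for z in(.0345,.030,.026):
  t=cast(f,[p.mean(0)],z,o)[0,:2]
  for B in (A,o["tcp_pos"][:2]):
    d=t-B;b=np.degrees(np.arctan2(d[1],d[0]));print(z,"tab",t.round(4),np.linalg.norm(d).round(4),"ang",b.round(2),"remaining",(b-a).round(2))
E
python3 ang.py w5 310,255,330,320 298,205,318,221
python3 ang.py w4 310,255,330,320 250,240,268,268
```

```text
[316 262   9  49 429]
bar 144.3370195532576 axis [0.443  0.1438]
[304 208   9  13  99]
0.0345 tab [0.4126 0.1584] 0.0337 ang 154.4 remaining 10.07
0.0345 tab [0.4126 0.1584] 0.0323 ang 152.76 remaining 8.42
0.03 tab [0.4132 0.1577] 0.0329 ang 154.96 remaining 10.62
0.03 tab [0.4132 0.1577] 0.0315 ang 153.29 remaining 8.96
0.026 tab [0.4137 0.1572] 0.0322 ang 155.47 remaining 11.13
0.026 tab [0.4137 0.1572] 0.0308 ang 153.79 remaining 9.45
[316 262   9  49 437]
bar 84.85764937787621 axis [0.4435 0.1441]
[255 247  12  16  95]
0.0345 tab [0.4152 0.1598] 0.0323 ang 151.02 remaining 66.16
0.0345 tab [0.4152 0.1598] 0.0318 ang 150.63 remaining 65.78
0.03 tab [0.4143 0.1585] 0.0325 ang 153.83 remaining 68.97
0.03 tab [0.4143 0.1585] 0.0319 ang 153.49 remaining 68.63
0.026 tab [0.4135 0.1573] 0.0327 ang 156.29 remaining 71.43
0.026 tab [0.4135 0.1573] 0.0321 ang 155.99 remaining 71.14
```

Emit:
send_rows(series=[[[0, 0, -0.0003], [0, 0, -0.5]], [[0, 0, 0], [0, 0, -0.5]], [[0, 0, 0], [0, 0, -0.5]], [[0, 0, 0], [0, 0, -0.5]], [[0, 0, 0], [0, 0, 0]]])

```text
clock: 11.58
tcp_pos: [0.4411, 0.1433, 0.0659]
orientation: [-2.659, -1.672, 0.006]
contact_force: [-10.0, -2.9, 24.9]
grip_width: 0.0051
```

```bash
python3 look.py w6;python3 ang.py w6 310,255,330,320 302,200,338,221
```

```text
clock 11.575
tcp_pos [0.4411 0.1433 0.0659]
contact_force [-9.955  -2.8564 24.9072]
moment [-0.6216  2.4117  0.0322]
grip_width 0.0051
toolx deg 64.32424799885149
[316 261   9  49 432]
bar 154.31702146680368 axis [0.4428 0.1437]
[315 207   9  12  93]
0.0345 tab [0.4122 0.158 ] 0.0338 ang 155.02 remaining 0.7
0.0345 tab [0.4122 0.158 ] 0.0325 ang 153.11 remaining -1.21
0.03 tab [0.4129 0.1576] 0.033 ang 155.09 remaining 0.77
0.03 tab [0.4129 0.1576] 0.0316 ang 153.13 remaining -1.19
0.026 tab [0.4136 0.1572] 0.0322 ang 155.15 remaining 0.83
0.026 tab [0.4136 0.1572] 0.0309 ang 153.14 remaining -1.18
```

View pics/w6.png

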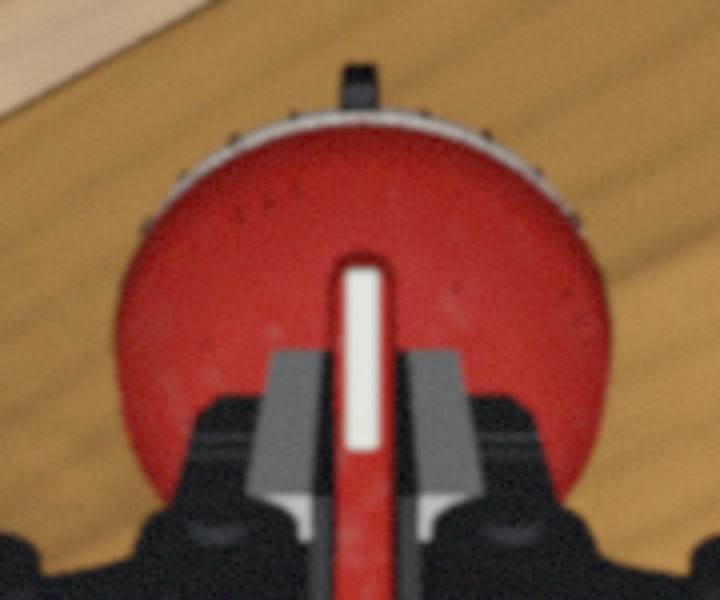

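The white line, at column about 361, points straight at the tab, at about 359 in the crop. I'll ease off the press, open and lift.

Emit:
send_rows(series=[[[0, 0, -0.0007], [0, 0, 0]], [[0, 0, -0.0003], [0, 0, 0]], [[0, 0, 0], [0, 0, 0]]])

```text
clock: 12.0
tcp_pos: [0.4419, 0.1435, 0.0661]
orientation: [-2.659, -1.672, 0.004]
contact_force: [-5.0, -1.3, 9.2]
grip_width: 0.0054
```

Emit:
send_rows(series=[[[0, 0, 0], [0, 0, 0]], [[0, 0, 0], [0, 0, 0]], [[0, 0, 0], [0, 0, 0]], [[0, 0, -0.003], [0, 0, 0]], [[0, 0, -0.01], [0, 0, 0]], [[0, 0, -0.03], [0, 0, 0]], [[0, 0, -0.04], [0, 0, 0]], [[0, 0, -0.03], [0, 0, 0]], [[0, 0, 0], [0, 0, 0]], [[0, 0, 0], [0, 0, 0]]], fingers=200)

```text
clock: 13.25
tcp_pos: [0.4428, 0.1439, 0.1788]
orientation: [-2.659, -1.672, 0.0]
contact_force: [0.8, 0.1, -0.8]
grip_width: 0.0183
```

```bash
python3 look.py w7; python3 - <<'E'
import pickle,cv2
from h import *
f,o=pickle.load(open("w7.pkl","rb"));print(proj(f,[[.443,.144,.071],[.4132,.158,.034]],o))
cv2.imwrite("pics/w7f.png",f["frame"][:,:,::-1])
from bench import grab_frame
t=grab_frame("top")["frame"];cv2.imwrite("pics/t7.png",cv2.resize(t[215:285,140:270,::-1],None,fx=6,fy=6,interpolation=cv2.INTER_CUBIC))
E
```

```text
clock 13.25
tcp_pos [0.4428 0.1439 0.1788]
contact_force [ 0.8258  0.0775 -0.7911]
moment [ 0.0124 -0.0377  0.0652]
grip_width 0.0183
toolx deg 64.32568022856393
[[319.02004591 238.03329858]
 [318.81463246 184.80323076]]
```

View pics/w7f.png

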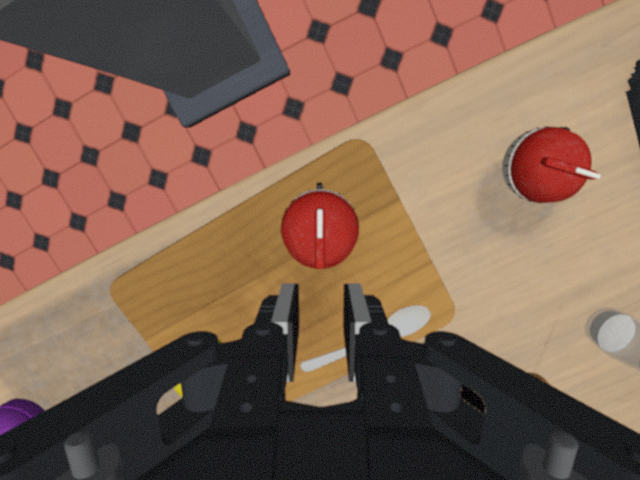

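View pics/t7.png

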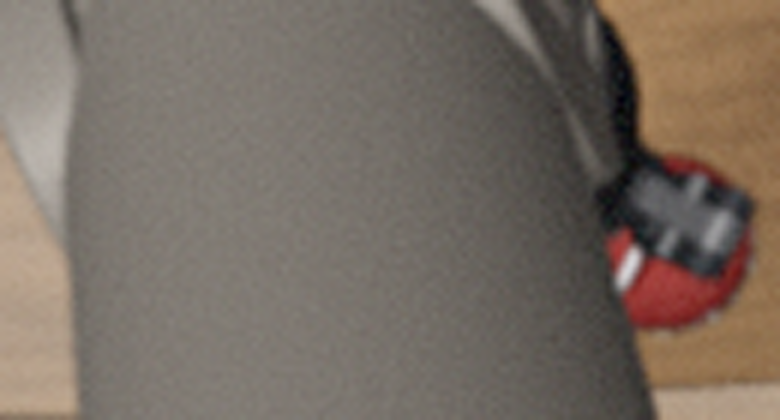

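The timer is released at (320,230). Its bar is upright in the picture with the white end towards the tab at (320,187). The spare at (550,165) looks untouched. I'll put numbers on the angle.

```bash
python3 ang.py w7 310,205,330,242 312,180,328,190; python3 - <<'E'
import pickle,cv2
from h import *
f,o=pickle.load(open("w7.pkl","rb"))
cv2.imwrite("pics/w7c.png",cv2.resize(f["frame"][175:275,260:380,::-1],None,fx=6,fy=6,interpolation=cv2.INTER_CUBIC))
E
```

```text
[317 209   6  30 174]
bar 154.28470912921563 axis [0.4438 0.144 ]
[317 183   5   5  21]
0.0345 tab [0.4134 0.1581] 0.0334 ang 155.12 remaining 0.83
0.0345 tab [0.4134 0.1581] 0.0326 ang 154.26 remaining -0.02
0.03 tab [0.4139 0.1578] 0.0329 ang 155.17 remaining 0.88
0.03 tab [0.4139 0.1578] 0.0321 ang 154.3 remaining 0.02
0.026 tab [0.4143 0.1576] 0.0325 ang 155.21 remaining 0.93
0.026 tab [0.4143 0.1576] 0.0316 ang 154.33 remaining 0.05
```

View pics/w7c.png

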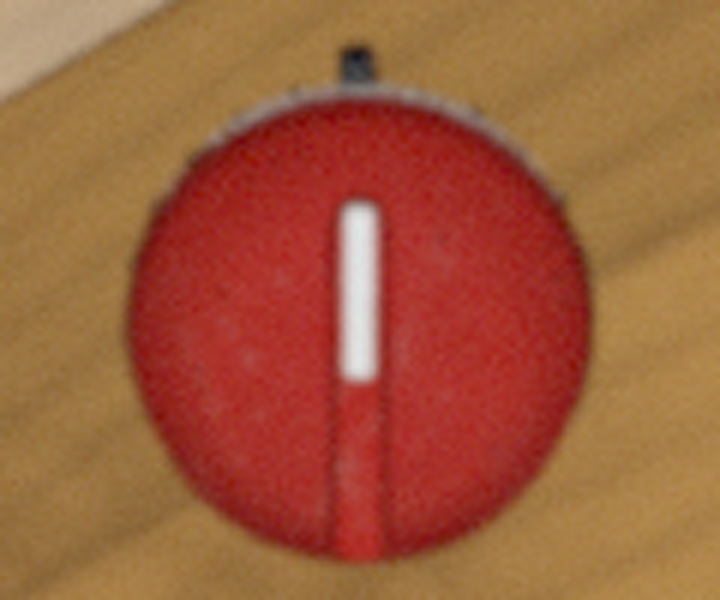

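The pointer is within about 1° of the tab. One last scene check that the arm is clear, then I hand in.

```bash
python3 - <<'E'
from bench import r, grab_frame
import cv2
cv2.imwrite("pics/s8.png",grab_frame("scene")["frame"][:,:,::-1])
E
```

```text
(no output)
```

View pics/s8.png

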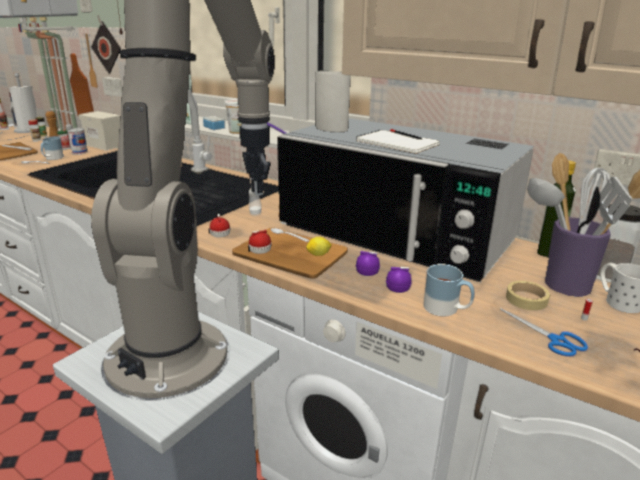

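The arm stands clear above the timer at (260,241), and the spare at (219,227) and everything else are in place.

```bash
python3 -c "
from bench import r
print(r.hand_in())"
```

```text
the job is handed in; nothing more can be done
None
```

The timer on the board is wound, and the job was handed in at about 13 s of the 38 s allowed. I gripped the knob bar, pressed down with about 23–28 N while turning it about 78° anticlockwise, then eased off, opened and lifted clear.

- **Pointer:** the last wrist picture after release puts the white line at 154.3° and the tab at 154.3–155.2°, so it is within about 1°.
- **Base:** the tab's bearing came out at about 154° before and 154–155° after, and the timer's axis stayed at (0.443, 0.144) within about 1 mm. The base neither spun nor shifted as far as I can measure.
- **Spare timer:** it looks untouched in the last pictures.

- **First grip:** it caught only the top of the bar, so I opened, went 3 mm lower and gripped again.
- **Tool drift:** during the turn the measured tool position drifted about 2 mm, with up to 11.5 N sideways. It came back once I released, so I put it down to the arm flexing.
- **Top view:** the arm hid most of the timer in the last top picture, so that camera could not confirm the result.

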